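# Rack the washed flasks and zero the batch dial

## Robot

A 7-joint arm with a two-finger parallel gripper is mounted at the origin on the work surface. World frame = base frame: x ahead of the robot, y to its left, z up, the work surface at z = 0. Lengths are in mm, angles in rad, forces in N, time in s.
With the tool pointing down it reaches from about 350 to 900 mm from the base axis. Payload 7.2 kg.
Tool frame: the origin (TCP) lies at the very end of the fingers, on their centre line; the grasp point (between the pads) lies manip.hold_point_z behind it (manip.hold_point_z is the distance from the TCP to the grasp point, in mm); z points along the fingers, y is the line along which they close (so a half turn about z gives the same grasp; the last joint's range is limited). The gripper opens to 85 mm and grips with 20 to 120 N. Pads are 22 mm wide; open, the fingers measure 114 mm over their backs; the gripper's body (76 mm by 85 mm) begins 54 mm behind the grasp point. The pads swing forward as they close: fully open they stand 13 mm farther back than shut.
Start: joints at [1.048, 0.411, -0.013, 1.596, 0.006, 1.134, -0.082], TCP at [274.541, -561.477, 202.197] pointing down, gripper open.
Joint ranges: [-2.95, 2.95], [-0.29, 1.99], [-1.47, 1.44], [0.14, 2.54], [-1.03, 4.17], [0.13, 1.85], [-2.86, 2.86]. Speed limits (rad/s): [2.39, 2.39, 3.01, 3.01, 3.14, 3.14, 3.14].

## Interface

Orientations are given as a 3x3 rotation matrix whose columns are the frame's x, y, z axes.
In Python, from workcell import manip gives the robot as it stands. Calls block until the motion is done:
- manip.move_to(position, orientation): joint-space move of the TCP to a pose.
- manip.servo_line(position, v=150, ori=None, f_stop=None): straight line of the TCP; ori=None keeps the orientation; v is the mean speed in mm/s. With f_stop (N) it stops when the force on the tool has changed by that much, and returns True; else False.
- manip.movej(angles): joint-space move.
- manip.open_gripper() and manip.close_gripper(strength=None): open the fingers fully, or close them until they stop; strength is the grip in N (None keeps the last).
- manip.dwell(seconds).
- manip.ik(position, orientation): joint angles nearest the present ones, or None.
- manip.observe(): the state.
- manip.read_camera(name): name is "scene" or "top" or "wrist"; returns a dict with "image" (480x640x3 uint8, red, green, blue), "K" (3x3 intrinsics, pixels), "cam_to_world" (4x4, takes a point from camera to world coordinates); the wrist camera has in their place "tool_from_camera" (4x4, takes a point from camera to tool coordinates, whose origin is the TCP and whose axes are the flange's). Camera axes: x right, y down, z forward; pixel columns grow to the right and rows downward; lengths in mm; the calibration is good to about 2 mm. The wrist camera is an equidistant fisheye: a pixel r from the principal point sees the ray r / f radians off the axis. A picture is of the moment at which its call begins: read the wrist's pose just before it. There is no depth.
A pose or a line that the arm cannot do raises manip.IKError and nothing moves.
- manip.job_done(): hands the job in; it is judged then, once.
The state is a dict: "time": time; "joints": joint angles; "qd": joint speeds; "joint_torque": joint torques, N m; "ee_pos": TCP position; "eef_rot": TCP orientation; "ft_force": force on the tool from outside, world axes, zero at the start; "moment": the same for the moment, N m; "finger_gap": opening from 0.0 (shut) to 1.0 (fully open); "grip_force": force on a finger pad.
Only numpy, scipy, OpenCV 4.12 (cv2) and the standard library are available. Lean on these libraries where they do the work, as an engineer would, in place of code of your own. Each camera call takes 0.05 s, during which the arm holds its last target. There are 200 camera calls.

## Task

Slide the green drainer's end stop fully back, then stand all the washed flat metal flasks upright in the drainer, in one row with their broad sides towards the drainer's end wall. Push the end stop up so that the whole row is packed snug between it and the wall with no gaps, and only then, to mark the new batch, turn the knob of the round white dial back until it rests at its zero stop. Leave the mug, the salt shaker and the ladle where they are.

Things in the scene. Friction and masses are not known exactly. Their poses are not given: they have to be found in the camera images.
- rack: green plastic drainer, fixed to the counter, 114 x 335 x 112 mm. Origin: centre of its underside. Its channel runs along its y; the floor of the channel is 12 mm above the counter; two low side rails (tops 30 mm above the counter) leave 98 mm between them in x; the upright end wall (8 mm thick, 114 wide, top 112 mm above the counter) is at its -y end, the sliding stop towards +y
- rack_wall (a point): middle of the end wall's inner face, at the height of the channel floor (12 mm above the counter, local y -159.5 mm of the rack); axes as the rack: +y points from the wall along the channel towards the stop, x across the channel. A flask touching the wall has its axis at y = 18 mm here
- stop (a joint): sliding white plastic end stop: clear distance in m between the end wall and the stop's face, 0 to 0.24 (fully back); stays where it is left; slides with about 2 N of friction
- stop_grip (a point): grip point of the end stop: on the axis of its upright white grip post (30 mm across the channel, 18 mm along it, top 137 mm above the counter, straight down to 26 mm), 20 mm below the post's top. The post's axis is 45 mm behind (rack +y) the stop's face; the face is a plate 90 wide and 8 thick whose top is 110 mm above the counter. Axes as the rack
- flask1: flat metal flask, standing; may be absent. 80 (own x) x 36 (own y) x 95 mm tall, its lowest 20 mm a weighted black rubber boot so that it stands firmly; on top, centred, a black box-shaped cap 30 (x) x 24 (y) x 34 mm, top at 129 mm, held easily across its 30 mm. Origin: centre of the underside. 0.17 to 0.29 kg. All are alike; either broad side may face the wall
- flask2: flat metal flask, standing; may be absent. 80 (own x) x 36 (own y) x 95 mm tall, its lowest 20 mm a weighted black rubber boot so that it stands firmly; on top, centred, a black box-shaped cap 30 (x) x 24 (y) x 34 mm, top at 129 mm, held easily across its 30 mm. Origin: centre of the underside. 0.17 to 0.29 kg. All are alike; either broad side may face the wall
- flask3: flat metal flask, standing; may be absent. 80 (own x) x 36 (own y) x 95 mm tall, its lowest 20 mm a weighted black rubber boot so that it stands firmly; on top, centred, a black box-shaped cap 30 (x) x 24 (y) x 34 mm, top at 129 mm, held easily across its 30 mm. Origin: centre of the underside. 0.17 to 0.29 kg. All are alike; either broad side may face the wall
- flask4: flat metal flask, standing; may be absent. 80 (own x) x 36 (own y) x 95 mm tall, its lowest 20 mm a weighted black rubber boot so that it stands firmly; on top, centred, a black box-shaped cap 30 (x) x 24 (y) x 34 mm, top at 129 mm, held easily across its 30 mm. Origin: centre of the underside. 0.17 to 0.29 kg. All are alike; either broad side may face the wall
- flask5: flat metal flask, standing; may be absent. 80 (own x) x 36 (own y) x 95 mm tall, its lowest 20 mm a weighted black rubber boot so that it stands firmly; on top, centred, a black box-shaped cap 30 (x) x 24 (y) x 34 mm, top at 129 mm, held easily across its 30 mm. Origin: centre of the underside. 0.17 to 0.29 kg. All are alike; either broad side may face the wall
- dial_base: round white batch dial, fixed to the counter, 110 mm across, 35 mm high. Origin: centre of its underside; its zero mark (the thick tick) lies towards its -x
- dial (a joint): the dial's knob: angle in rad clockwise (seen from above) from its zero stop, 0 to 4.5; at 0 the knob's white pointer stands at the thick tick. To reset, turn it anticlockwise to 0. It stays where it is left; friction 0.05 N m
- dial_grip (a point): grip point of the knob, on its axis 62 mm above the counter: the knob is an upright black bar 62 mm long and 14 mm wide, from 41 to 71 mm above the counter, along this point's x (pointer end towards -x); turns with the knob
- mug: white mug, 72 mm across, 85 high, handle to its +y; leave it alone. Origin: underside centre
- shaker: glass salt shaker, 48 mm across, 88 high; leave it alone. Origin: underside centre
- ladle: steel ladle lying along its x, 310 mm long, bowl at +x; leave it alone. Origin: underside centre
Things that resemble listed ones, but are neither listed nor needed, are in the scene too. What is shaped like the flask4 but pink is not meant.

How it is judged (in metres and radians):
On the way, in this order (a step that is already met when the one before it is completed fails the run):
1. the end stop has been slid fully back (value of joint stop above 0.228 m), for 0.2 s.
2. all flasks stand upright on the drainer's floor between the wall and the stop (x of flask1 in the frame of rack_wall between -0.02 and 0.02 m and z of flask1 in the frame of rack_wall between -0.006 and 0.008 m and angle between each of flask1, flask2, flask3, flask4, flask5's own z axis and vertical below 0.1 rad and y of flask1 in the frame of rack_wall between 0.008 and 0.232 m and x of flask2 in the frame of rack_wall between -0.02 and 0.02 m and z of flask2 in the frame of rack_wall between -0.006 and 0.008 m and y of flask2 in the frame of rack_wall between 0.008 and 0.232 m and x of flask3 in the frame of rack_wall between -0.02 and 0.02 m and z of flask3 in the frame of rack_wall between -0.006 and 0.008 m and y of flask3 in the frame of rack_wall between 0.008 and 0.232 m and x of flask4 in the frame of rack_wall between -0.02 and 0.02 m and z of flask4 in the frame of rack_wall between -0.006 and 0.008 m and y of flask4 in the frame of rack_wall between 0.008 and 0.232 m and x of flask5 in the frame of rack_wall between -0.02 and 0.02 m and z of flask5 in the frame of rack_wall between -0.006 and 0.008 m and y of flask5 in the frame of rack_wall between 0.008 and 0.232 m), for 0.2 s.
3. the stop has been pushed up and the row is snug (x of flask1 in the frame of rack_wall between -0.02 and 0.02 m and z of flask1 in the frame of rack_wall between -0.006 and 0.008 m and angle between each of flask1, flask2, flask3, flask4, flask5's own z axis and vertical below 0.1 rad and angle between the x axis of each of flask1, flask2, flask3, flask4, flask5 and the x axis of rack, either way round below 0.15 rad and x of flask2 in the frame of rack_wall between -0.02 and 0.02 m and z of flask2 in the frame of rack_wall between -0.006 and 0.008 m and x of flask3 in the frame of rack_wall between -0.02 and 0.02 m and z of flask3 in the frame of rack_wall between -0.006 and 0.008 m and x of flask4 in the frame of rack_wall between -0.02 and 0.02 m and z of flask4 in the frame of rack_wall between -0.006 and 0.008 m and x of flask5 in the frame of rack_wall between -0.02 and 0.02 m and z of flask5 in the frame of rack_wall between -0.006 and 0.008 m and (value of joint stop below 0.114 m or (value of joint stop below 0.15 m and (y of flask1 in the frame of rack_wall between 0.014 and 0.024 m or y of flask2 in the frame of rack_wall between 0.014 and 0.024 m or y of flask3 in the frame of rack_wall between 0.014 and 0.024 m or y of flask4 in the frame of rack_wall between 0.014 and 0.024 m or y of flask5 in the frame of rack_wall between 0.014 and 0.024 m) and (y of flask1 in the frame of rack_wall between 0.05 and 0.06 m or y of flask2 in the frame of rack_wall between 0.05 and 0.06 m or y of flask3 in the frame of rack_wall between 0.05 and 0.06 m or y of flask4 in the frame of rack_wall between 0.05 and 0.06 m or y of flask5 in the frame of rack_wall between 0.05 and 0.06 m) and (y of flask1 in the frame of rack_wall between 0.086 and 0.096 m or y of flask2 in the frame of rack_wall between 0.086 and 0.096 m or y of flask3 in the frame of rack_wall between 0.086 and 0.096 m or y of flask4 in the frame of rack_wall between 0.086 and 0.096 m or y of flask5 in the frame of rack_wall between 0.086 and 0.096 m) and (y of flask1 in the frame of rack_wall between 0.122 and 0.132 m or y of flask2 in the frame of rack_wall between 0.122 and 0.132 m or y of flask3 in the frame of rack_wall between 0.122 and 0.132 m or y of flask4 in the frame of rack_wall between 0.122 and 0.132 m or y of flask5 in the frame of rack_wall between 0.122 and 0.132 m)) or (value of joint stop below 0.186 m and (y of flask1 in the frame of rack_wall between 0.014 and 0.024 m or y of flask2 in the frame of rack_wall between 0.014 and 0.024 m or y of flask3 in the frame of rack_wall between 0.014 and 0.024 m or y of flask4 in the frame of rack_wall between 0.014 and 0.024 m or y of flask5 in the frame of rack_wall between 0.014 and 0.024 m) and (y of flask1 in the frame of rack_wall between 0.05 and 0.06 m or y of flask2 in the frame of rack_wall between 0.05 and 0.06 m or y of flask3 in the frame of rack_wall between 0.05 and 0.06 m or y of flask4 in the frame of rack_wall between 0.05 and 0.06 m or y of flask5 in the frame of rack_wall between 0.05 and 0.06 m) and (y of flask1 in the frame of rack_wall between 0.086 and 0.096 m or y of flask2 in the frame of rack_wall between 0.086 and 0.096 m or y of flask3 in the frame of rack_wall between 0.086 and 0.096 m or y of flask4 in the frame of rack_wall between 0.086 and 0.096 m or y of flask5 in the frame of rack_wall between 0.086 and 0.096 m) and (y of flask1 in the frame of rack_wall between 0.122 and 0.132 m or y of flask2 in the frame of rack_wall between 0.122 and 0.132 m or y of flask3 in the frame of rack_wall between 0.122 and 0.132 m or y of flask4 in the frame of rack_wall between 0.122 and 0.132 m or y of flask5 in the frame of rack_wall between 0.122 and 0.132 m) and (y of flask1 in the frame of rack_wall between 0.158 and 0.168 m or y of flask2 in the frame of rack_wall between 0.158 and 0.168 m or y of flask3 in the frame of rack_wall between 0.158 and 0.168 m or y of flask4 in the frame of rack_wall between 0.158 and 0.168 m or y of flask5 in the frame of rack_wall between 0.158 and 0.168 m))) and y of flask1 in the frame of rack_wall between 0.01 and 0.172 m and y of flask2 in the frame of rack_wall between 0.01 and 0.172 m and y of flask3 in the frame of rack_wall between 0.01 and 0.172 m and y of flask4 in the frame of rack_wall between 0.01 and 0.172 m and y of flask5 in the frame of rack_wall between 0.01 and 0.172 m), for 0.2 s.
4. the dial's knob has been turned back to its zero stop (value of joint dial below 0.08 rad), for 0.2 s.
At the end, for the whole second after the job is handed in: All flasks upright (0.1 rad) on the drainer floor, square to it (0.15 rad), face to face from wall to stop with at most 6 mm slack in all; dial within 0.08 rad of zero; mug, shaker and ladle within 60 mm of where they were, shaker upright (all of step 3 and value of joint dial below 0.08 rad and distance of each of mug, shaker, ladle from where it was at the start of the episode below 0.06 m and angle between shaker's own z axis and vertical below 0.3 rad); the robot touches nothing.
It fails at once if a flask or the glass shaker is knocked over (angle between any of flask1, flask2, flask3, flask4, flask5, shaker's own z axis and vertical above 1 rad).
Of flask1, flask2, flask3, flask4, flask5 only 3 to 5 are there at a start; the rules pass over those that are not, and their reading is None.
At some moment in a run one of flask1, flask2, flask3, flask4, flask5 may be knocked a few centimetres aside while the robot is not near it.
It also fails if it takes over 210 s, if anything falls off the work surface, if the arm or the gripper's body presses on something with over 40 N, if the wrist force passes 120 N, or if a joint passes its speed limit or range.

## Working session

There is one attempt and no reset: what is moved stays moved. The work goes in short steps, each a Python script; the robot and the scene stay as the last script left them, time stands still between calls to the robot, and variables do not carry over. Pictures are saved under pics/ and viewed, at most 14 in all, crops included, and the job is handed in when it is done.

```bash
ls; mkdir -p pics; python3 - <<'E'
from workcell import manip
import cv2, numpy as np
for n in ("top","scene"):
    c=manip.read_camera(n); cv2.imwrite(f"pics/{n}0.png",c["image"][:,:,::-1]); np.savez(f"pics/{n}0.npz",**c)
    print(n,c["K"].round(1).tolist(),np.array(c["cam_to_world"]).round(3).tolist())
c=manip.read_camera("wrist");print({k:np.array(v).round(3).tolist() for k,v in c.items() if k!="image"})
print(manip.hold_point_z, manip.observe())
E
```

```text
pics
top [[538.5, 0.0, 313.0], [0.0, 538.5, 245.5], [0.0, 0.0, 1.0]] [[-0.016, -0.994, 0.104, 348.513], [-1.0, 0.017, 0.012, 18.199], [-0.014, -0.104, -0.994, 1319.19], [0.0, 0.0, 0.0, 1.0]]
scene [[544.7, 0.0, 320.7], [0.0, 544.7, 240.0], [0.0, 0.0, 1.0]] [[-0.532, 0.713, -0.457, 1108.369], [0.847, 0.444, -0.293, 434.447], [-0.006, -0.543, -0.84, 1229.972], [0.0, 0.0, 0.0, 1.0]]
{'K': [[371.648, 0.0, 320.32], [0.0, 371.648, 239.268], [0.0, 0.0, 1.0]], 'tool_from_camera': [[-0.001, -0.95, -0.312, 80.484], [1.0, -0.001, -0.001, -0.06], [0.0, -0.312, 0.95, -172.371], [0.0, 0.0, 0.0, 1.0]]}
18.700000000000003 {'time': 0.15, 'joints': array([ 1.04780526,  0.41174845, -0.01271306,  1.59682766,  0.00557143,
        1.13431209, -0.08221169]), 'qd': array([ 2.62607564e-06, -1.50545927e-03, -2.95254418e-04, -3.30312854e-03,
        5.87948033e-04,  1.26370969e-03,  4.07870792e-04]), 'joint_torque': array([ 1.72231095e-03, -6.01033831e+01,  6.82860240e-01, -2.99643338e+01,
        1.38830466e-02,  7.95891392e-03, -5.32867728e-05]), 'ee_pos': array([ 274.34317857, -561.11075564,  201.53602638]), 'eef_rot': array([[ 8.98352500e-01,  4.39274875e-01, -6.08654996e-04],
       [ 4.39275292e-01, -8.98351824e-01,  1.10386283e-03],
       [-6.18871201e-05, -1.25902503e-03, -9.99999206e-01]]), 'ft_force': array([0.27016794, 0.28571846, 0.30688241]), 'moment': array([-0.0003749 , -0.00349155, -0.06014563]), 'grip_force': 0.0, 'finger_gap': 1.0011104553073016}
```

View pics/top0.png

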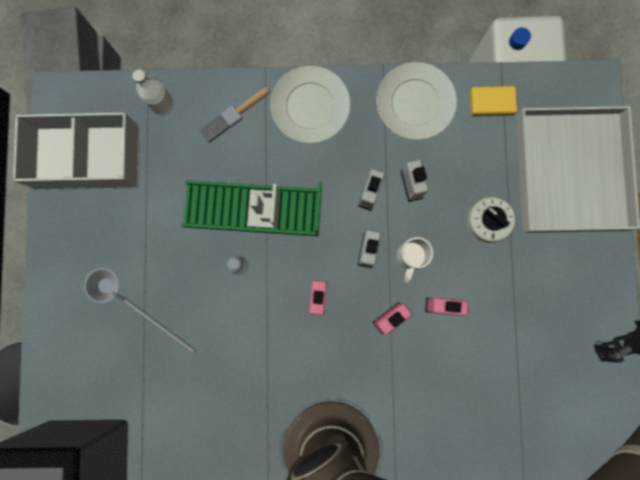

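View pics/scene0.png

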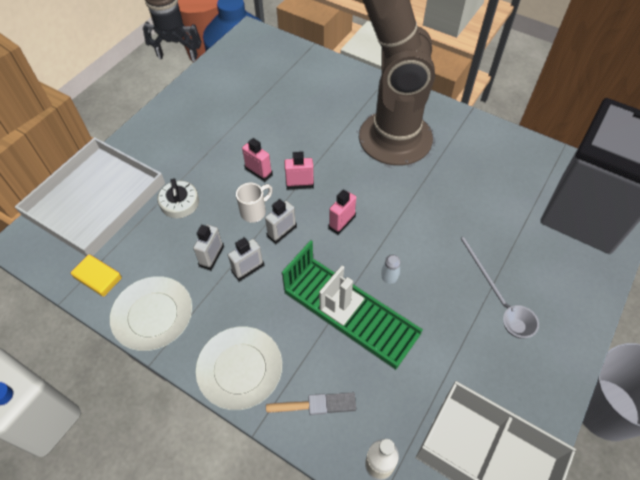

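The top view shows the green drainer at (252,208), with its wall at the right end (x≈320) and the stop at (263,207). The dial is at (492,219) and the mug at (415,252). There are three silver flasks at (371,188), (414,179) and (369,248), and three pink flasks at (318,298), (393,318) and (447,306). The silver ones fit the description and the pink ones are excluded. I'll confirm this in one enlarged crop and measure.

```bash
cat > h.py <<'E'
import numpy as np, cv2
from workcell import manip
def cast(c,uv,z,pose=None):
    """pixels -> world points on plane height z"""
    uv=np.atleast_2d(np.asarray(uv,float)); K=np.array(c["K"])
    a=(uv-K[:2,2])/[K[0,0],K[1,1]]
    if pose is None: T=np.array(c["cam_to_world"]); d=np.c_[a,np.ones(len(a))]
    else:
        R,p=pose; t=np.eye(4); t[:3,:3]=R; t[:3,3]=p; T=t@np.array(c["tool_from_camera"])
        r=np.linalg.norm(a,axis=1)+1e-9; d=np.c_[a*(np.sin(r)/r)[:,None],np.cos(r)]
    d=d@T[:3,:3].T; o=T[:3,3]
    return o+d*((z-o[2])/d[:,2])[:,None]
def wrist():
    s=manip.observe(); c=manip.read_camera("wrist"); return c,(s["eef_rot"],s["ee_pos"])
def rot(yaw):
    """tool down, tool y along world direction yaw"""
    y=np.array([np.cos(yaw),np.sin(yaw),0]); z=np.array([0,0,-1.]); return np.c_[np.cross(y,z),y,z]
def rect(P):
    """min-area rect of xy points: centre, long, short, yaw of long side in (-pi/2,pi/2]"""
    (cx,cy),(w,h),a=cv2.minAreaRect(np.float32(P[:,:2])); a=np.radians(a)
    if w<h: w,h,a=h,w,a+np.pi/2
    a=(a+np.pi/2)%np.pi-np.pi/2
    return np.array([cx,cy,w,h,a])
def blobs(m,lo,hi):
    n,l,s,_=cv2.connectedComponentsWithStats(m.astype(np.uint8))
    return [np.argwhere(l==i)[:,::-1] for i in range(1,n) if lo<=s[i,4]<=hi]
E
python3 - <<'E'
from h import *
c={k:v for k,v in np.load("pics/top0.npz").items()}; im=c["image"]; hsv=cv2.cvtColor(im,cv2.COLOR_RGB2HSV).astype(int)
H,S,V=hsv[...,0],hsv[...,1],hsv[...,2]
print("counter",hsv[270,370],"silver",[hsv[r,q].tolist() for r,q in ((200,366),(190,412),(260,367))])
g=(H>45)&(H<85)&(S>100)
b=max(blobs(g,500,99999),key=len); print("green z30",rect(cast(c,b,30)).round(2))
for r in blobs(V<50,20,700):
    u=r.mean(0)
    if 290<u[0]<530 and 130<u[1]<340: print("dark",u.round(1),len(r),rect(cast(c,r,125)).round(2))
w=(V>150)&(S<40)
for r in blobs(w,40,3000):
    u=r.mean(0)
    if 180<u[0]<520 and 130<u[1]<290: print("white",u.round(1),len(r),rect(cast(c,r,110)).round(2))
a=cv2.resize(im[140:340,180:520],None,fx=2.3,fy=2.3,interpolation=cv2.INTER_CUBIC)
cv2.imwrite("pics/crop1.png",a[:,:,::-1])
E
```

```text
counter [ 87  23 112] silver [[34, 16, 129], [40, 7, 106], [60, 8, 164]]
green z30 [586.61 181.94 330.59 130.78   1.49]
dark [419.3 174.3] 139 [ 6.3089e+02 -2.0884e+02  2.8840e+01  2.5780e+01  2.3000e-01]
dark [373.9 184. ] 110 [ 6.1052e+02 -1.0626e+02  3.0510e+01  1.7780e+01 -3.4000e-01]
dark [365.3 207. ] 20 [558.95 -85.21  24.08   4.32   1.23]
dark [494.6 219.3] 373 [ 527.12 -371.65   49.34   47.69   -1.23]
dark [371.9 246.1] 115 [ 4.6991e+02 -9.8030e+01  2.7660e+01  2.0800e+01 -1.9000e-01]
dark [318. 297.] 82 [ 3.5902e+02  2.4040e+01  2.3020e+01  1.6540e+01 -1.6000e-01]
dark [452.9 306.3] 108 [ 334.41 -271.12   28.43   17.65    1.53]
dark [396.1 319.3] 114 [ 307.33 -146.39   25.14   21.61   -0.92]
white [413.1 164.7] 66 [ 655.52 -200.58   26.4    16.91   -1.34]
white [376.3 173.2] 44 [ 638.45 -114.32   26.7     8.12    1.22]
white [419.5 187.2] 79 [ 604.53 -211.78   26.05   15.64   -1.34]
white [261.5 208.2] 659 [ 5.7096e+02  1.4910e+02  9.8910e+01  5.6330e+01 -8.0000e-02]
white [368.5 195.9] 79 [586.47 -95.    25.18  16.1    1.22]
white [490.1 218.2] 826 [ 529.49 -372.1    96.33   96.13    0.75]
white [372.1 234.9] 71 [ 495.33 -100.78   26.09   16.54    1.35]
white [414.7 256. ] 748 [ 447.81 -189.98   95.43   70.32   -0.91]
white [367.7 258.1] 88 [444.72 -89.51  26.34  16.84   1.36]
```

View pics/crop1.png

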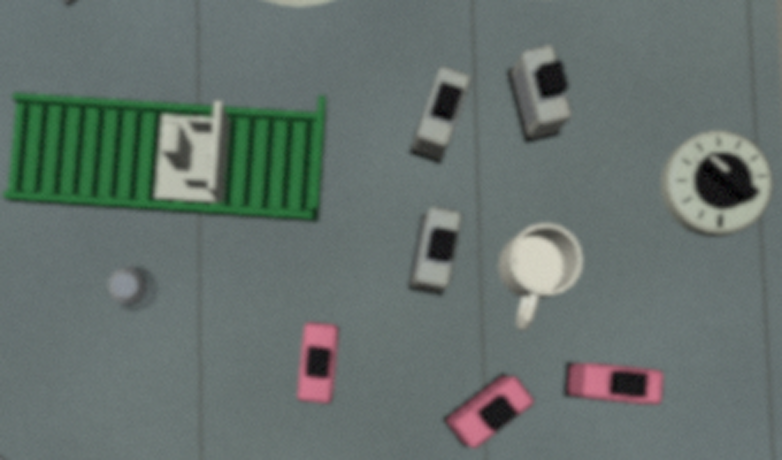

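The crop shows three silver flasks with black caps at crop (440,112), (540,90) and (437,248), which are the ones meant. The three pink ones are excluded. The dial pointer is up-left and its thick tick points down, which is world -x. Next I'll look at the rack from closer.

```bash
python3 - <<'E'
from h import *
yaw=-0.08
for y in (yaw,yaw+np.pi): 
    q=manip.ik([575,150,260],rot(y)); print(y,None if q is None else np.round(q,2))
manip.servo_line(manip.observe()["ee_pos"]+[0,0,100])
manip.move_to([575,150,260],rot(yaw))
c,p=wrist(); np.savez("pics/w1.npz",image=c["image"],K=c["K"],tool_from_camera=c["tool_from_camera"],R=p[0],p=p[1])
cv2.imwrite("pics/w1.png",c["image"][:,:,::-1])
E
```

```text
-0.08 [ 0.23  0.42 -0.78  1.56  0.3   1.29 -0.67]
3.061592653589793 [ 0.46  0.6  -1.23  1.54  0.57  1.41  2.25]
```

View pics/w1.png

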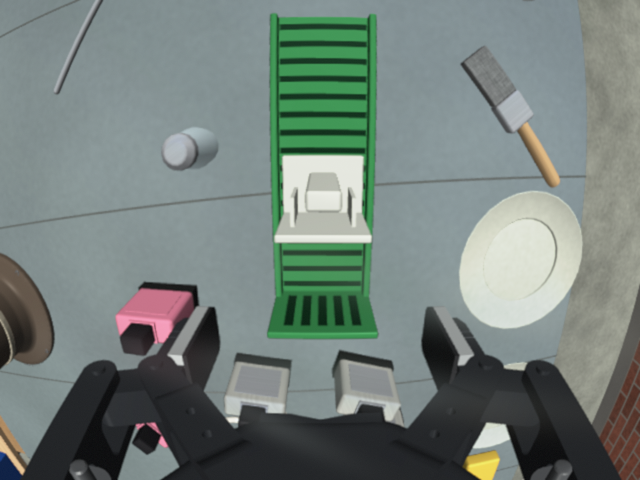

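The wrist view shows the drainer well: outer rail edges at columns 271 and 376, wall top at row ~337, stop plate's front top edge at row ~240 and post top near (323,190). From these I compute the rack frame and the stop value.

```bash
cat > rack.py <<'E'
from h import *
def rackpose(c,p,verbose=True):
    hsv=cv2.cvtColor(c["image"],cv2.COLOR_RGB2HSV).astype(int); H,S,V=hsv[...,0],hsv[...,1],hsv[...,2]
    g=max(blobs((H>45)&(H<85)&(S>90),800,99999),key=len); m=np.zeros(H.shape,bool); m[g[:,1],g[:,0]]=1
    rows=np.arange(40,145,3); L=[];R=[]
    for r in rows:
        q=np.flatnonzero(m[r]); L.append((q[0]-.5,r)); R.append((q[-1]+.5,r))
    L=cast(c,L,30,p); R=cast(c,R,30,p)
    fit=lambda P:np.polyfit(P[:,1],P[:,0],1)
    fl,fr=fit(L),fit(R); s=(fl[0]+fr[0])/2; th=-np.arctan(s)   # rack yaw
    cols=np.arange(285,365,5); B=cast(c,[(q,np.flatnonzero(m[:,q])[-1]+.5) for q in cols],112,p)
    T=cast(c,[(q,np.flatnonzero(m[:,q])[0]-.5) for q in cols],30,p)
    ey=np.array([-np.sin(th),np.cos(th)]); ex=np.array([np.cos(th),np.sin(th)])
    xl,xr=np.median(L[:,:2]@ex),np.median(R[:,:2]@ex); yo=np.median(B[:,:2]@ey); yt=np.median(T[:,:2]@ey)
    o=ex*(xl+xr)/2+ey*(yo+8)        # rack_wall
    if verbose: print("slopes",fl[0],fr[0],"width",xr-xl,"len",yt-yo,"wall edge slope",np.polyfit(B[:,0],B[:,1],1)[0])
    return o,th,ex,ey
def stopval(c,p,o,ex,ey):
    hsv=cv2.cvtColor(c["image"],cv2.COLOR_RGB2HSV).astype(int)
    w=(hsv[...,1]<40)&(hsv[...,2]>165)
    bs=[b for b in blobs(w,300,20000) if abs((cast(c,[b.mean(0)],60,p)[0,:2]-o)@ex)<40 and (cast(c,[b.mean(0)],60,p)[0,:2]-o)@ey>20]
    b=max(bs,key=len); lo=[(q,b[b[:,0]==q][:,1].max()+.5) for q in np.unique(b[:,0])[8:-8]]
    P=cast(c,lo,110,p)[:,:2]-o
    print("white",len(b),b.min(0),b.max(0),"xspan",np.ptp(P@ex)); return np.median(P@ey)
E
python3 - <<'E'
from rack import *
d=dict(np.load("pics/w1.npz")); p=(d["R"],d["p"])
o,th,ex,ey=rackpose(d,p); print("wall",o,"yaw",th)
sv=stopval(d,p,o,ex,ey); print("stop",sv,"post",o+ey*(sv+45))
np.savez("rack.npz",o=o,th=th,ex=ex,ey=ey,sv=sv)
E
```

```text
slopes 0.08360687029949687 0.08060527164624778 width 112.69423138066742 len 145.26325926359576 wall edge slope -0.08505232603388645
wall [582.96122937 208.20504206] yaw -0.08192231020828859Traceback (most recent call last):
  File "<stdin>", line 4, in <module>
  File "rack.py", line 22, in stopval
    b=max(bs,key=len); lo=[(q,b[b[:,0]==q][:,1].max()+.5) for q in np.unique(b[:,0])[8:-8]]
ValueError: max() iterable argument is empty
```

```bash
python3 - <<'E'
s=open("rack.py").read()
s=s.replace('''g=max(blobs((H>45)&(H<85)&(S>90),800,99999),key=len); m=np.zeros(H.shape,bool); m[g[:,1],g[:,0]]=1''','''m=np.zeros(H.shape,bool)
    for g in blobs((H>45)&(H<85)&(S>90),100,99999): m[g[:,1],g[:,0]]=1''')
open("rack.py","w").write(s)
E
python3 - <<'E'
from rack import *
d=dict(np.load("pics/w1.npz")); p=(d["R"],d["p"])
o,th,ex,ey=rackpose(d,p); print("wall",o,"yaw",th)
sv=stopval(d,p,o,ex,ey); print("stop",sv,"post",o+ey*(sv+45))
np.savez("rack.npz",o=o,th=th,ex=ex,ey=ey,sv=sv)
E
```

```text
slopes 0.08360687029949687 0.08060527164624778 width 112.69423138066742 len 328.55856908615397 wall edge slope -0.0930735518987816
wall [567.96204454  25.52446001] yaw -0.08192231020828859
white 6977 [274 155] [371 242] xspan 74.42509694158889
stop 94.85605118255425 post [579.40656411 164.9114681 ]
```

```bash
python3 - <<'E'
from rack import *
r=dict(np.load("rack.npz")); o,ex,ey,th,sv=r["o"],r["ex"],r["ey"],float(r["th"]),float(r["sv"])
at=lambda x,y,z:np.r_[o+ex*x+ey*y,z]
R=rot(th)
manip.move_to(at(0,sv+45,220),R)
print("hit",manip.servo_line(at(0,sv+45,100),v=80,f_stop=8))
manip.close_gripper(60); s=manip.observe(); print(s["finger_gap"],s["grip_force"],s["ee_pos"],s["ft_force"])
g=s["ee_pos"]
print("end",manip.servo_line(np.r_[g[:2]+ey*(248-sv),g[2]],v=60,f_stop=20))
s=manip.observe(); e=s["ee_pos"]; print(e,"moved",(e-g)[:2]@ey,s["ft_force"],"y post",(e[:2]-o)@ey)
manip.dwell(0.3); manip.open_gripper()
manip.servo_line(manip.observe()["ee_pos"]+[0,0,140])
v=at(0,170,300); manip.move_to(v,R)
c,p=wrist(); cv2.imwrite("pics/w2.png",c["image"][:,:,::-1])
o2,th2,ex2,ey2=rackpose(c,p); print(o2,th2); print("stop",stopval(c,p,o2,ex2,ey2), manip.observe()["time"])
E
```

```text
hit False
0.32961735141239723 59.28553819656372 [579.18349375 165.13326841 100.4292146 ] [-3.2443277   0.31911749  5.07386545]
end True
[591.34026428 309.33623565 100.4496364 ] moved 144.71414277946764 [-1.78429865 -1.91348622  7.41215105] y post 284.7729964085704Traceback (most recent call last):
  File "<stdin>", line 15, in <module>
  File "rack.py", line 8, in rackpose
    q=np.flatnonzero(m[r]); L.append((q[0]-.5,r)); R.append((q[-1]+.5,r))
                                      ~^^^
IndexError: index 0 is out of bounds for axis 0 with size 0
```

The stop hit its back end at post y = 284.8 mm in my rack frame. The expected value is 285, so the wall estimate is good. Next I'll put the camera directly above each silver flask in turn.

```bash
cat > fl.py <<'E'
from rack import *
r=dict(np.load("rack.npz")); o,ex,ey,th=r["o"],r["ex"],r["ey"],float(r["th"])
at=lambda x,y,z:np.r_[o+ex*x+ey*y,z]
def look(xy,yaw=th,z=210):
    """camera straight above xy"""
    R=rot(yaw); manip.move_to(np.r_[np.array(xy)-80.5*R[:2,0],z],R); manip.dwell(.2); return wrist()
def flask(c,p,xy):
    hsv=cv2.cvtColor(c["image"],cv2.COLOR_RGB2HSV).astype(int); out=[]
    for b in blobs(hsv[...,2]<55,300,6000):
        if b[:,1].max()>300: continue
        P=cast(c,b,129,p); q=rect(P)
        if 20<q[3]<30 and 26<q[2]<38: out.append((np.hypot(*(q[:2]-xy)),q))
    return sorted(out,key=lambda t:t[0])
E
python3 - <<'E'
from fl import *
ims=[]
for xy in ((610,-106),(470,-98),(631,-209)):
    c,p=look(xy)
    print(xy,[(round(a),q.round(2).tolist()) for a,q in flask(c,p,xy)])
    ims.append(c["image"][:,:,::-1]); last=(c,p)
    print(manip.observe()["time"])
cv2.imwrite("pics/w3.png",cv2.resize(np.hstack([i[:330,100:540] for i in ims[:2]]),None,fx=.9,fy=.9))
E
```

```text
(610, -106) [(4, [614.23, -106.96, 28.13, 22.25, -0.36]), (97, [632.67, -200.66, 27.61, 23.17, 0.17])]
12.8667
(470, -98) [(2, [471.93, -98.05, 28.25, 22.1, -0.21])]
13.7333
(631, -209) [(4, [634.55, -210.86, 28.42, 22.57, 0.22])]
14.7833
```

View pics/w3.png

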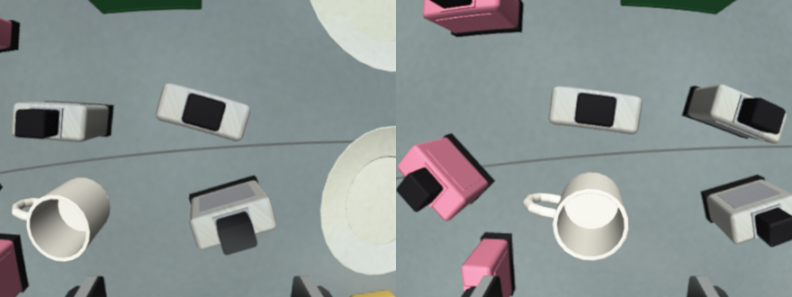

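All three flasks are found, with cap sizes measured at 28x22 mm against a nominal 30x24. I pick the first one and place it by the wall.

```bash
cat >> fl.py <<'E'
def pickplace(xy,y):
    c,p=look(xy); f=flask(c,p,xy)
    if not f or f[0][0]>70: print("not found",f); return False
    q=f[0][1]
    if f[0][0]>8: c,p=look(q[:2]); q=flask(c,p,q[:2])[0][1]
    print("flask",q.round(2))
    R=rot(q[4]); manip.move_to(np.r_[q[:2],200],R)
    if manip.servo_line(np.r_[q[:2],100],v=90,f_stop=8): print("touch",manip.observe()["ee_pos"])
    manip.close_gripper(50); s=manip.observe(); print("gap",s["finger_gap"]*85,s["grip_force"])
    manip.servo_line(np.r_[q[:2],290],v=180)
    T=rot(th); manip.servo_line(at(0,y,290),v=220,ori=T)
    print("carry gap",manip.observe()["finger_gap"]*85)
    manip.servo_line(at(0,y,130),v=150); hit=manip.servo_line(at(0,y,111.5),v=30,f_stop=4)
    s=manip.observe(); print("placed",hit,s["ee_pos"],s["ft_force"],"rack y",(s["ee_pos"][:2]-o)@ey)
    manip.open_gripper(); manip.servo_line(at(0,y,250),v=150); print("t",manip.observe()["time"]); return True
E
python3 - <<'E'
from fl import *
pickplace((614.2,-107),26)
c,p=look(at(0,26,0)[:2],z=250); print([q.round(2) for a,q in flask(c,p,at(0,26,0)[:2])],at(0,26,0))
cv2.imwrite("pics/w4.png",c["image"][:,:,::-1])
E
```

```text
flask [ 6.1426e+02 -1.0693e+02  2.8180e+01  2.2280e+01 -3.6000e-01]
gap -0.04499104678887819 1.0174198262393475
carry gap 0.045431478744193586
placed False [570.14327885  51.51750836 111.52850751] [ 0.29893254 -0.08331184  0.28942611] rack y 26.084365955309902
t 23.9583
[] [570.08964292  51.43726235   0.        ]
```

View pics/w4.png

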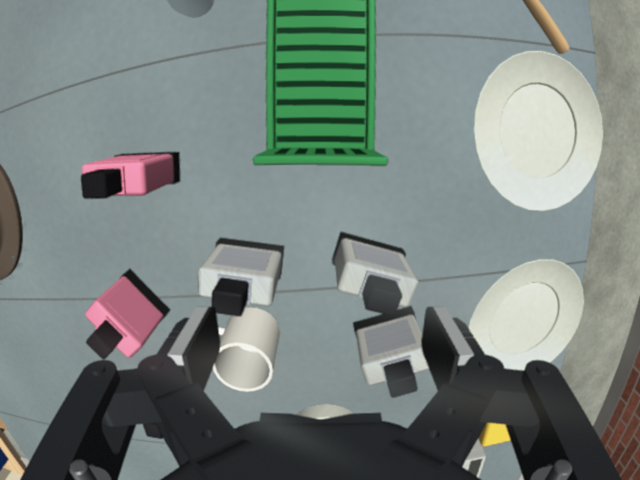

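The gripper closed on nothing and all three flasks are still on the counter. One may have been knocked during the approach, so I look again.

```bash
python3 - <<'E'
from fl import *
c,p=look((610,-106)); 
print([(round(a),q.round(2).tolist()) for a,q in flask(c,p,(610,-106))])
q=flask(c,p,(610,-106))[0][1]
# oblique verification shot: TCP above cap, before descent
R=rot(q[4]); manip.move_to(np.r_[q[:2],200],R); manip.servo_line(np.r_[q[:2],140],v=90); manip.dwell(.2)
print(manip.observe()["ee_pos"],manip.observe()["time"])
c,p=wrist(); cv2.imwrite("pics/w5.png",c["image"][:,:,::-1])
E
```

```text
[(4, [614.2, -107.04, 28.15, 22.29, -0.36])]
[ 614.60628544 -107.0506413   140.69945652] 27.0583
```

View pics/w5.png

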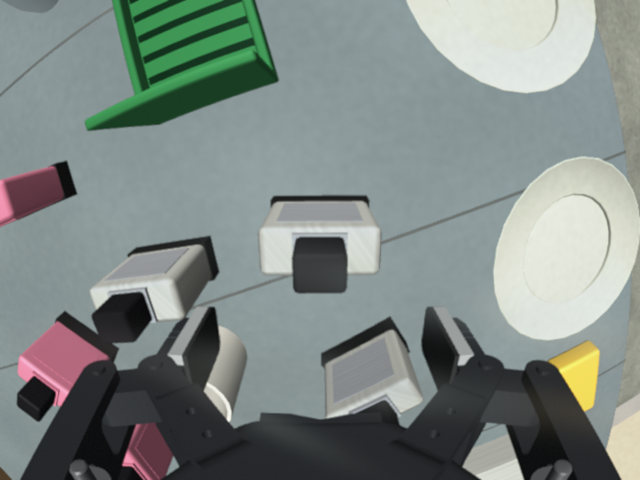

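The calibrated geometry says the tool is over the cap: the cap's top face is centred near (320,274), where the TCP should project. I descend and look before closing.

```bash
python3 - <<'E'
from fl import *
s=manip.observe(); xy=s["ee_pos"][:2]
print(manip.servo_line(np.r_[xy,100],v=80,f_stop=8)); manip.dwell(.2)
s=manip.observe(); print(s["ee_pos"],s["finger_gap"],s["ft_force"])
a=wrist()[0]["image"]
manip.close_gripper(50); s=manip.observe(); print(s["finger_gap"],s["grip_force"],s["ft_force"],s["time"])
b=wrist()[0]["image"]
cv2.imwrite("pics/w6.png",np.hstack([i[180:480,120:520] for i in (a,b)])[:,:,::-1])
E
```

```text
False
[ 614.91218818 -107.05182789  100.5496583 ] 1.0040459325870275 [0.44737503 0.11883823 0.00546104]
0.002032251234695723 1.0387560166418552 [-0.60253305 -0.55437285  1.7371072 ] 28.775
```

View pics/w6.png

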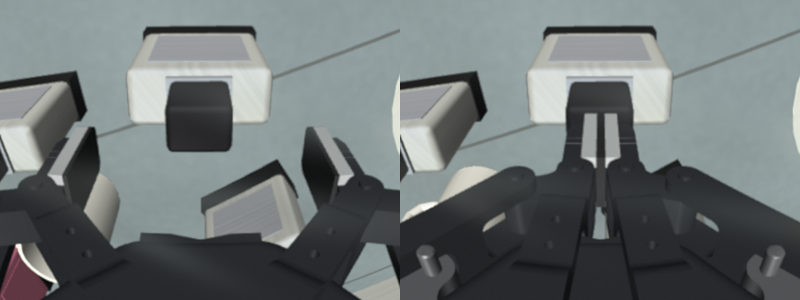

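The closed fingers occlude the cap top, so they shut above it. At ee z=100 the tips sit at about z≈133, so the real fingers seem about 33 mm shorter than the reported TCP. I check this with a gentle touch on a free patch of counter.

```bash
python3 - <<'E'
from fl import *
p=manip.observe()["ee_pos"]; manip.servo_line(np.r_[p[:2],250])
manip.move_to([640,-310,150],rot(0)); manip.servo_line([640,-310,30],v=120,f_stop=10)
for z in (10,-10,-25,-45):
    h=manip.servo_line([640,-310,z],v=25,f_stop=4); s=manip.observe(); print(z,h,s["ee_pos"],s["ft_force"])
    if h: break
c=wrist()[0]["image"]; cv2.imwrite("pics/w7.png",c[:,:,::-1])
manip.servo_line([640,-310,150]); print(manip.observe()["time"])
E
```

```text
10 False [ 640.14521532 -310.01158171   10.1617813 ] [0.4129695  0.28094138 0.22321125]
-10 False [ 640.13780021 -309.96861082   -9.86552321] [ 0.20162428  0.54263588 -0.16687888]
-25 False [ 640.04730072 -309.98235891  -24.99888854] [ 0.0635669  -0.46707889  0.34443894]
-45 True [ 640.34242294 -310.16868129  -28.86462529] [-1.49175614 -0.23634618  5.91132268]
36.4583
```

Contact came at ee z ≈ -28.5, so the real fingertips are 28 mm short of the reported TCP. I subtract 28 mm from every height from here on and repeat the pick.

```bash
sed -i 's/np.r_\[q\[:2\],100\]/np.r_[q[:2],72]/; s/at(0,y,130)/at(0,y,102)/; s/at(0,y,111.5)/at(0,y,82)/; s/np.r_\[q\[:2\],200\]/np.r_[q[:2],170]/' fl.py
python3 - <<'E'
from fl import *
manip.open_gripper()
pickplace((614.2,-107),26)
c,p=look(at(0,26,0)[:2],z=250); print([q.round(2) for a,q in flask(c,p,at(0,26,0)[:2])],at(0,26,0))
cv2.imwrite("pics/w8.png",c["image"][:,:,::-1])
E
```

```text
flask [ 6.1428e+02 -1.0698e+02  2.8170e+01  2.2350e+01 -3.5000e-01]
gap 28.931818621271 50.05215525627136
carry gap 29.31440517597248
placed True [569.83956166  51.30405516  84.30943906] [-1.29795005 -0.8729991   5.84220163] rack y 25.84677523184551
t 46.45
[array([ 5.6964e+02,  5.0950e+01,  2.9520e+01,  2.2180e+01, -8.0000e-02])] [570.08964292  51.43726235   0.        ]
```

View pics/w8.png

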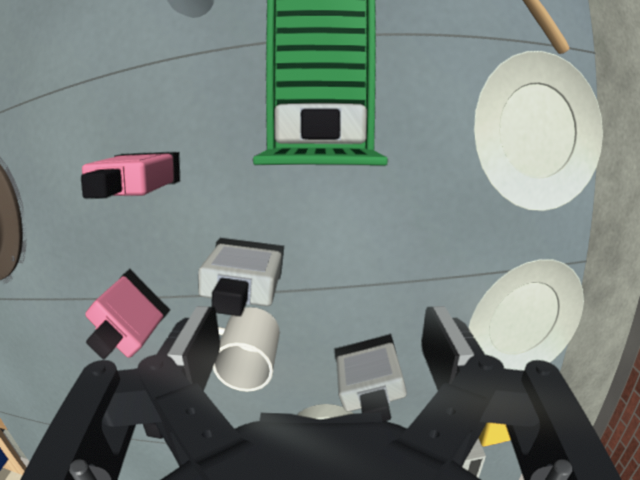

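The first flask stands in the channel, cap at (320,124). Now the other two.

```bash
python3 - <<'E'
from fl import *
pickplace((472,-98),66) and pickplace((634.5,-211),106)
c,p=look(at(0,66,0)[:2],z=280)
for a,q in flask(c,p,at(0,66,0)[:2]): print(q.round(2),"rack",(q[:2]-o)@ex,(q[:2]-o)@ey)
cv2.imwrite("pics/w9.png",c["image"][:,:,::-1])
E
```

```text
flask [ 4.7197e+02 -9.8050e+01  2.8240e+01  2.2210e+01 -2.1000e-01]
gap 29.476454383529685 49.83364820480347
carry gap 28.925687515419874
placed True [573.03479024  91.22162405  84.315287  ] [-1.34840421 -0.86050853  5.04495905] rack y 65.89193814272136
t 56.6833
flask [ 6.0757e+02 -2.5095e+02  2.8150e+01  2.2430e+01  2.1000e-01]
gap 29.201491773572066 50.186355113983154
carry gap 28.91465541295853
placed True [576.33778881 131.0020603   84.22060428] [-1.03468236 -1.25378489  4.8256524 ] rack y 105.80924721180982
t 68.2333
[ 5.7305e+02  9.1050e+01  2.8340e+01  2.1800e+01 -8.0000e-02] rack -0.2876636688677685 65.72178492213932
[ 5.7635e+02  1.3158e+02  2.8030e+01  2.4760e+01 -8.0000e-02] rack -0.3218775896374364 106.38345355464601
```

View pics/w9.png

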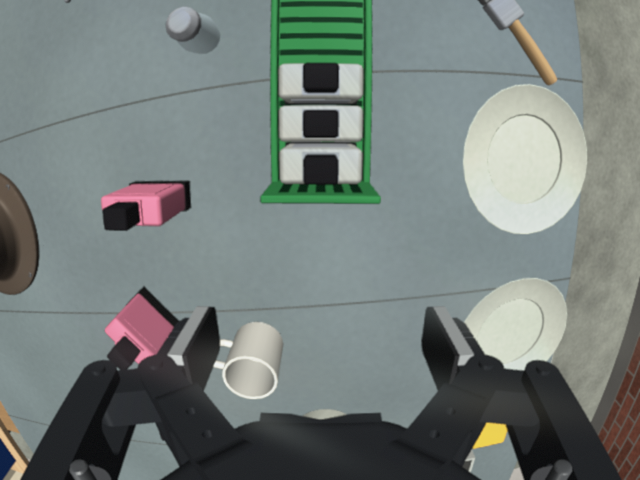

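All three flasks stand in the row, with caps at (320,77), (320,124) and (320,168). The third had been knocked about 48 mm, and the re-look caught it. Now I push up the stop.

```bash
python3 - <<'E'
from fl import *
R=rot(th)
manip.move_to(at(0,285,200),R); print("hit",manip.servo_line(at(0,285,82),v=90,f_stop=8))
manip.close_gripper(60); s=manip.observe(); g=s["ee_pos"]; print(s["finger_gap"]*85,(g[:2]-o)@ey,s["ft_force"])
d=(g[:2]-o)@ey
h=manip.servo_line(np.r_[g[:2]-ey*(d-200),g[2]],v=80,f_stop=25); print("a",h)
h=manip.servo_line(np.r_[g[:2]-ey*(d-145),g[2]],v=30,f_stop=22); s=manip.observe(); print("b",h,"stop",240-(d-(s["ee_pos"][:2]-o)@ey),s["ft_force"])
manip.dwell(.3); s=manip.observe(); print("stop",240-(d-(s["ee_pos"][:2]-o)@ey),s["ft_force"])
manip.open_gripper(); p=manip.observe()["ee_pos"]; manip.servo_line(p+[0,0,150])
c,p=look(at(0,70,0)[:2],z=280)
for a,q in flask(c,p,at(0,66,0)[:2]): print(q.round(2),"rack",(q[:2]-o)@ex,(q[:2]-o)@ey)
cv2.imwrite("pics/w10.png",c["image"][:,:,::-1]); print(manip.observe()["time"])
E
```

```text
hit False
28.952362558112235 285.04203491834335 [-0.75864411 -0.48097119  3.42125515]
a False
b True stop 108.26932163192205 [0.32356034 1.14640955 2.10269363]
stop 108.3843725335542 [ 2.95169118 -2.85118725  2.56628609]
[ 5.720e+02  7.794e+01  2.856e+01  2.360e+01 -8.000e-02] rack -0.2695764018363702 52.57331038937048
[ 5.7498e+02  1.1486e+02  2.8150e+01  2.2740e+01 -8.0000e-02] rack -0.3191471075563994 89.61210557843009
[ 5.6872e+02  4.2780e+01  2.8350e+01  2.5960e+01 -8.0000e-02] rack -0.6537075570014621 17.26489150187984
77.9833
```

View pics/w10.png

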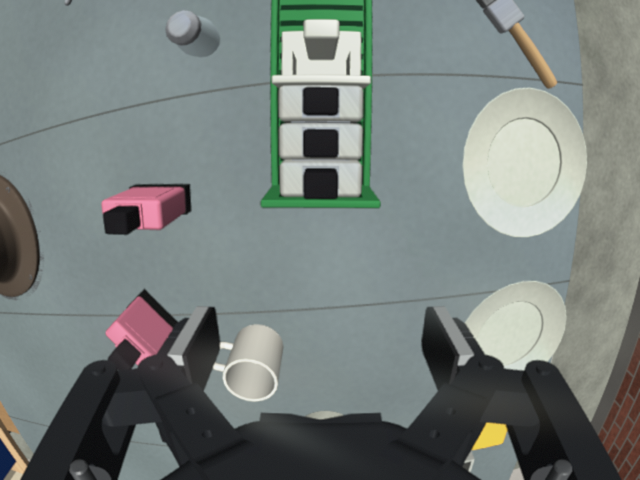

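The stop reads 108.4 mm, which is 3 × 36, and the caps are 36 mm apart, so the row is snug. Now the dial.

```bash
python3 - <<'E'
from fl import *
c,p=look((529,-372),yaw=0,z=150)
im=c["image"]; hsv=cv2.cvtColor(im,cv2.COLOR_RGB2HSV).astype(int)
w=max(blobs((hsv[...,1]<45)&(hsv[...,2]>150)&(np.arange(480)[:,None]<250),1500,60000),key=len)
print("white",w.min(0),w.max(0),len(w),rect(cast(c,w,35,p)).round(1))
x0,y0=w.min(0)-30; x1,y1=w.max(0)+30; x0,y0=max(x0,0),max(y0,0)
np.savez("pics/d1.npz",image=im,K=c["K"],tool_from_camera=c["tool_from_camera"],R=p[0],p=p[1]); print("crop",x0,y0)
cv2.imwrite("pics/d1.png",cv2.resize(im[y0:y1,x0:x1],None,fx=2.5,fy=2.5)[:,:,::-1]); print(manip.observe()["time"])
E
```

```text
white [268  89] [402 220] 8728 [ 541.9 -397.7  104.9  103.5    0. ]
crop 238 59
80.0083
```

View pics/d1.png

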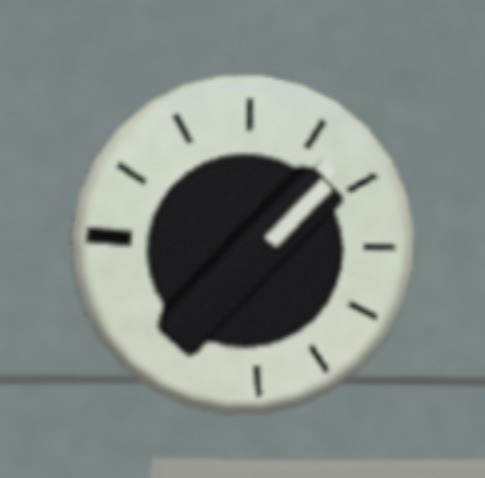

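The dial view shows the knob pointer from (272,242) to (326,178) in the crop, about 2.3 rad clockwise of the thick tick at (109,237). A tray edge lies at the bottom, so I check its height against the two fixed views while planning the turn.

```bash
python3 - <<'E'
from fl import *
d=dict(np.load("pics/d1.npz")); p=(d["R"],d["p"])
px=lambda u,v:(238+u/2.5,59+v/2.5)
P=cast(d,[px(272,242),px(326,178)],71,p)[:,:2]; print("pointer",P)
ends=cast(d,[px(326,178),px(176,336)],71,p)[:,:2]
T=cast(d,[px(87,236),px(131,238)],35,p)[:,:2]; print("tick",T)
w=np.array([541.9,-397.7]); v=P[1]-P[0]; b=np.arctan2(v[1],v[0]); v2=ends[0]-ends[1]; t=np.arctan2(*(T.mean(0)-w)[::-1])
print("bar",b,np.arctan2(v2[1],v2[0]),"len",np.hypot(*v2),"mid",ends.mean(0),"tickdir",t,"need",(t-b)%(2*np.pi))
hsv=cv2.cvtColor(d["image"],cv2.COLOR_RGB2HSV).astype(int)
print("tray edge z40",cast(d,[px(160,460),px(480,462)],40,p).round(0))
tp,sc=dict(np.load("pics/top0.npz")),dict(np.load("pics/scene0.npz"))
for z in (0,30,50,70): print(z,cast(tp,[(527,231)],z)[0,:2].round(),cast(sc,[(162,180)],z)[0,:2].round())
for yw in np.linspace(b-np.pi/2,b-np.pi/2+2.5,5):
    q=manip.ik([w[0],w[1],18],rot(yw)); print(round(yw,2),None if q is None else np.round(q,2))
E
```

```text
pointer [[ 547.9484428  -394.48622948]
 [ 562.34493351 -376.75343266]]
tick [[ 493.23008628 -395.69061626]
 [ 506.92941367 -396.53342467]]
bar 0.888867360162325 0.8250996934010457 len 59.705644541825 mid [ 542.09027923 -398.68377642] tickdir 3.103639341703843 need 2.2147719815415177
tray edge z40 [[ 515. -467.   40.]
 [ 621. -468.   40.]]
0 [ 513. -492.] [ 507. -496.]
30 [ 509. -480.] [ 522. -473.]
50 [ 507. -472.] [ 532. -458.]
70 [ 504. -465.] [ 541. -443.]
-0.68 [ 0.96  0.77 -0.62  1.6   0.52  0.95 -0.51]
-0.06 [ 1.03  0.8  -0.74  1.59  0.62  0.99  0.04]
0.57 [ 1.1   0.85 -0.86  1.59  0.72  1.05  0.6 ]
1.19 [ 1.16  0.91 -0.98  1.58  0.82  1.11  1.16]
1.82 [ 1.21  0.97 -1.1   1.58  0.92  1.18  1.73]
```

```bash
python3 - <<'E'
from fl import *
w=np.array([542.,-398.2]); b=0.85; y0=b-np.pi/2
manip.move_to(np.r_[w,110],rot(y0)); print("hit",manip.servo_line(np.r_[w,18],v=70,f_stop=8), manip.observe()["ee_pos"])
manip.close_gripper(40); s=manip.observe(); print("gap",s["finger_gap"]*85,s["grip_force"],s["ft_force"],s["moment"],s["time"])
base=s["moment"][2]; a=0
while a<2.42:
    a+=0.15 if a<2.05 else 0.04
    manip.servo_line(np.r_[w,18],v=100,ori=rot(y0+a)); manip.dwell(.1); s=manip.observe()
    act=np.arctan2(s["eef_rot"][1,1],s["eef_rot"][0,1])-y0
    print(round(a,2),round(act,3),s["moment"].round(2),s["ft_force"].round(1),round(s["time"],1))
    if abs(s["moment"][2]-base)>0.5 or np.linalg.norm(s["ft_force"])>25: print("STOP"); break
E
```

```text
hit False [ 542.32675499 -398.37807827   18.56596861]
gap 13.242663545989343 44.6640819311142 [ 2.78858004 -3.15106628 -0.88543262] [-0.35401878 -0.55320747  0.0141885 ] 82.875
0.15 0.147 [-0.38 -0.56 -0.03] [ 3.2 -1.9  1.2] 83.3
0.3 0.296 [-0.34 -0.41 -0.05] [ 2.6 -1.9  2.4] 83.7
0.45 0.447 [-0.23  0.01  0.03] [ 0.5 -1.   4.5] 84.1
0.6 0.598 [-0.11  0.1   0.05] [-0.6 -0.1  6.7] 84.5
0.75 0.748 [-0.11  0.41  0.07] [-0.8  0.2  7.1] 84.9
0.9 0.898 [-0.07  0.58  0.02] [-2.1  0.4  8.6] 85.3
1.05 1.048 [-0.08  0.76  0.05] [-3.2  0.2  8.7] 85.7
1.2 1.197 [-0.14  0.99  0.06] [-3.3 -0.2  9.1] 86.1
1.35 1.347 [-0.14  1.17  0.05] [-5.7  0.3  9.8] 86.5
1.5 1.497 [-0.29  1.26  0.05] [-4.7 -0.6 11.1] 86.9
1.65 1.647 [-0.33  1.39 -0.01] [-7.2 -1.4 10.2] 87.3
1.8 1.797 [-0.5   1.49  0.07] [-6.9 -1.7 10.9] 87.7
1.95 1.947 [-0.6   1.51  0.04] [-7.8 -2.9 11.3] 88.1
2.1 2.096 [-0.7   1.51  0.06] [-6.8 -3.3 10.9] 88.5
2.14 2.136 [-0.76  1.5   0.07] [-7.9 -2.8 10.9] 88.8
2.18 2.176 [-0.77  1.4   0.05] [-7.3 -3.4 11.1] 89.2
2.22 2.214 [-0.71  1.39 -0.81] [-6.8 -3.4 11.7] 89.5
STOP
```

The moment jump of 0.8 N m at 2.21 rad is the zero stop. I release, retreat and check the dial and rack.

```bash
python3 - <<'E'
from fl import *
manip.open_gripper(); p=manip.observe()["ee_pos"]; manip.servo_line(p+[0,0,120],v=120)
c,p=look((542,-398),yaw=0,z=150); a=c["image"][60:250,230:440]
c,p=look(at(0,70,0)[:2],z=280)
for _,q in flask(c,p,at(0,66,0)[:2]): print(q.round(2),"rack",(q[:2]-o)@ex,(q[:2]-o)@ey)
b=c["image"][0:240,200:450]
cv2.imwrite("pics/fin.png",np.hstack([cv2.resize(a,(420,380)),cv2.resize(b,(380,380))])[:,:,::-1])
p=manip.observe()["ee_pos"]; manip.servo_line(p+[0,0,60]); print(manip.observe()["time"])
E
```

```text
[ 5.7199e+02  7.8300e+01  2.8460e+01  2.2710e+01 -9.0000e-02] rack -0.30105816672980623 52.93137875281588
[ 5.7469e+02  1.1481e+02  2.8940e+01  2.2760e+01 -9.0000e-02] rack -0.5962716853814092 89.53839983715142
[ 5.6899e+02  4.2740e+01  2.9170e+01  2.5890e+01 -8.0000e-02] rack -0.38813630058844817 17.238393036729427
95.3917
```

View pics/fin.png

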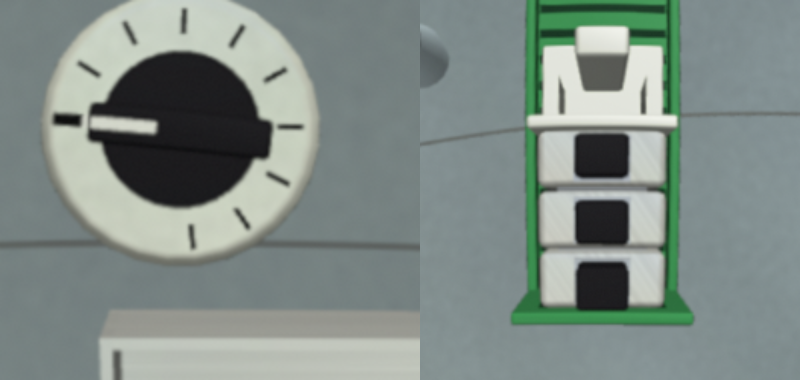

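The pointer at (90,124) stands at the thick tick at (67,119), and the row is still snug between wall and stop. I hand the job in.

```bash
python3 -c "
from workcell import manip
print(manip.job_done())"
```

```text
the job is handed in; nothing more can be done
None
```

I handed the job in at about 95 s: the three silver flasks stand upright and snug between the wall and the stop (gap 108.4 mm), and the dial knob rests at its zero stop; no verdict came back, and I did not re-measure the mug, shaker or ladle.

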